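# Clamp the test panel and roll the coating bar to the start line

### The job

Get the drawdown board ready for a paint sample: with the fingertips, fold the red-tipped cam lever all the way down so that the white test panel is clamped. Then press a fingertip on top of the wire-wound coating bar and roll it along the panel, toward the clamp, until it lies at rest squarely along the red start line. Nothing is to be picked up: the bar stays on the panel all the way, and everything else on the bench is left alone.

Things in the scene. Friction and masses are not known exactly. Their poses are not given: they have to be found in the camera images.
- board: drawdown board, fixed: aluminium bed 280 (x) x 220 (y) mm, 16 mm high, with a dark rubber blanket and a white steel test panel 186 mm wide (y) with a black field across its near half; the panel's top is 20.5 mm above the bench. Origin: centre of the underside, on the bench; x points along the panel to the clamp at the far end, y left across it, z up
- start_line (a point): middle of the red start line, on top of the panel, 40 mm from the board's centre toward the clamp; same axes as the board. The line is 3 mm wide and runs along y over the panel's whole width
- bar: loose wire-wound steel coating bar lying across the panel, 164 mm long (its own y), blue end caps, about 0.24 kg; 16 mm thick over the winding (middle 124 mm; ends thinner). Origin: its middle, on its axis, 28.5 mm above the bench; x, z turn as it rolls. Rolls without slipping under a light press and stops by itself when released. Starts 50 to 90 mm from the line, away from the clamp
- cam_lever (a joint): cam lever of the clamp, rad: 0 = folded flat down along the board's +y (panel clamped); 0.75 to 1.25 at the start, at most 1.4 (raised). Stiff (about 2 N at the tip) and stays where it is left
- clamp_pivot (a point): pivot of the cam lever, which turns about this point's x axis; same axes as the board; 118 mm from the board's centre toward the clamp end, 47 mm above the bench. The clamp here: a pressure bar 16 (x) x 196 (y) mm across the panel, guide pins up to 48 mm and the lever's fork up to 54 mm above the bench
- lever_tip (a point): middle of the upper face of the lever's red finger pad (22 mm wide along x, 34 mm long), 73 mm along the lever from its pivot; 56 mm above the bench when folded down. Its x points along the pivot axis (the board's x), y outward along the lever, z out of the pad's upper face
- syringe: dosing syringe, 34 x 156 x 23 mm, lying left of the board; origin: under its middle; leave alone
- marker: marker pen, 17 x 123 x 18 mm, white with a black cap, lying left of the board; origin: under its middle; leave alone
- primer_tin: open quarter litre tin of grey primer, 71 mm wide, 66 mm high, farther left; origin: centre of its underside; leave alone
- dropper_1: ochre toner bottle with white nozzle, 48 mm wide, 147 mm high, farther left; origin: centre of its underside; leave alone
- tin_lid: pressed tin lid, 62 mm wide, 10 mm high, lying farther left; origin: centre of its underside; leave alone

How it is judged:
On the way, in this order (a step that is already met when the one before it is completed fails the run):
1. the cam lever is folded down and the panel clamped (value of joint cam_lever below 0.12 rad), for 0.2 s.
2. the bar rolls under a fingertip that presses on its top (it turns, and bears on the panel with more than its own weight) (angular speed of bar above 0.4 rad/s and contact force between the fingers and bar above 0.3 N and contact force between bar and board above 3.3 N), for 0.1 s.
3. the bar lies at rest on the start line (x of bar in the frame of start_line between -0.004 and 0.004 m and y of bar in the frame of start_line between -0.02 and 0.02 m and angle between the y axis of bar and the y axis of start_line, either way round below 0.07 rad and height (world z) of bar between 0.0255 and 0.0315 m and linear speed of bar below 0.01 m/s and angular speed of bar below 0.3 rad/s), for 0.2 s.
At the end, for the whole second after the job is handed in: The cam lever is folded down (within 0.12 rad of flat); the bar lies at rest on the panel with its middle within 4 mm of the start line, within 20 mm of the line's middle sideways, and parallel to the line within 0.07 rad (4 degrees) (all of step 3 and value of joint cam_lever below 0.12 rad); the robot touches nothing.
It fails at once if the bar is lifted off the panel (height (world z) of bar above 0.0345 m).
It fails at once if the bar is moved more than 15 mm before the panel is clamped (distance of bar from where it was at the start of the episode above 0.015 m and value of joint cam_lever above 0.3 rad).
It fails at once if another thing on the bench is shoved more than 20 mm (distance of any of syringe, marker, primer_tin, dropper_1, tin_lid from where it was at the start of the episode above 0.02 m).
It also fails if it takes over 54 s, if anything falls off the work surface, if the arm or the gripper's body presses on something with over 40 N, if the wrist force passes 120 N, or if a joint passes its speed limit or range.

### The arm

A 6-joint arm with a two-finger parallel gripper is mounted at the origin on a cart in front of the work surface, level with it; the furniture and walls round the work are solid. World frame = base frame: x ahead of the robot, y to its left, z up, the work surface at z = 0. Lengths are in m, angles in rad, forces in N, time in s.
With the tool pointing down it reaches from about 0.35 to 0.775 m from the base axis. Payload 5.5 kg.
Tool frame: the origin (TCP) lies at the very end of the fingers, on their centre line; the grasp point (between the pads) lies env.hold_point_z behind it (env.hold_point_z is the distance from the TCP to the grasp point, in m); z points along the fingers, y is the line along which they close (so a half turn about z gives the same grasp; the last joint's range is limited). The gripper opens to 85 mm and grips with 20 to 120 N. Pads are 22 mm wide; open, the fingers measure 114 mm over their backs; the gripper's body (76 mm by 85 mm) begins 54 mm behind the grasp point. The pads swing forward as they close: fully open they stand 13 mm farther back than shut.
Start: joints at [0.998, 0.313, 0.046, 1.304, 0, 1.431], TCP at [0.241, 0.522, 0.231] pointing down, gripper open.
Joint ranges: [-2.76, 2.76], [-0.86, 1.69], [-1.03, 1.26], [-2.2, 2.34], [-1.47, 1.5], [-3.14, 3.14]. Speed limits (rad/s): [2.57, 2.57, 3.14, 3.14, 3.14, 3.14].

### API

Orientations are given as a unit quaternion [w, x, y, z].
In Python, from workcell import env gives the robot as it stands.
- The arm moves only by the tool carry_out, never from a script. Its argument "steps" is a list of rows, each a list of 3 entries, a list of its own where there are three numbers: the turn, a rotation vector about the tool's x, y, z in degrees, then the shift along the tool's x, y, z in cm, then the closure in counts, from 0 (fully open) to 255 (shut). A call has exactly 8 rows; each row is the pose to reach, as a shift and turn from the pose commanded when the call began, along the tool's axes at that moment; what a row does not reach only later rows make up. A row lasts 1/8 s, in which the tool goes at most 62.5 mm and 10.7 degrees, less where a joint would pass 70% of its speed; a pose out of reach is approached as far as the arm can. A call with a gripper value outside its range is refused whole. The fingers move at their own pace and stop on an object; "force" is the grip in N (left out, the last holds). Time passes only in rows, so rows that repeat a pose let the fingers close, or fill a call up. It gives the time, the measured TCP pose, the force, the opening and the grip force at its end, in the units of the state.
- env.get_state(): the state, without advancing time (a new reading comes with each control period).
- env.read_camera(name): name is "side" or "top" or "wrist"; returns (picture, depth): 480x640x3 uint8, red, green, blue; 480x640 float32, m along the optical axis (not along the pixel's ray), 0 where there is no reading.
- env.get_calibration(name): a dict with "fx", "fy", "cx", "cy" (pixels), "origin" and "orientation" of the camera in the world. Camera axes: x right, y up, looking along -z (the intrinsics and any distortion apply to the point x, -y, -z); pixel columns grow to the right and rows downward; lengths in m; the calibration is good to about 2 mm. A picture is of the moment at which its call begins: read the wrist's pose just before it. get_calibration takes no time and is no camera call; for the wrist camera it gives the pose at the moment of the call.
- env.hand_in(): hands the job in; it is judged then, once.
The state is a dict: "clock": time; "joint_pos": joint angles; "qvel": joint speeds; "tau": joint torques, N m; "tcp_pos": TCP position; "orientation": TCP orientation; "wrist_force": force on the tool from outside, world axes, zero at the start; "ft_torque": the same for the moment, N m; "finger_gap": finger opening in m; "grip_force": force on a finger pad.
Only numpy, scipy, OpenCV 4.12 (cv2) and the standard library are available. Lean on these libraries where they do the work, as an engineer would, in place of code of your own. Each camera call takes 0.05 s, during which the arm holds its last target. There are 200 camera calls.

## Working session

There is one attempt and no reset: what is moved stays moved. The work goes in short steps, Python scripts to look and compute and a tool call to move; the robot and the scene stay as the last step left them, time stands still between calls to the robot, and variables do not carry over. Pictures are saved under pics/ and viewed, at most 10 in all, crops included, and the job is handed in when it is done.

Besides the shell and the picture viewer there is one more tool, called after "Call:" as name([rows], argument=value, ...), one row to a line, values as JSON. carry_out: Moves the arm, as the interface text tells. Its arguments: {"type":"object","properties":{"steps":{"type":"array","items":{"type":"array"}},"force":{"type":"number"}},"required":["steps"]}

```bash
mkdir -p pics; ls
cat > h.py <<'E'
import numpy as np,cv2
from workcell import env
from scipy.spatial.transform import Rotation as R
def rot(q): return R.from_quat([q[1],q[2],q[3],q[0]])
def cloud(name):
    c=env.get_calibration(name); im,d=env.read_camera(name)
    v,u=np.mgrid[:480,:640]
    p=np.stack([(u-c['cx'])/c['fx']*d,-(v-c['cy'])/c['fy']*d,-d],-1)
    return im,d,p@rot(c['orientation']).as_matrix().T+np.array(c['origin'])
E
python3 - <<'E'
from h import *
print(env.get_state(),env.hold_point_z)
for n in("top","side"):
    print(env.get_calibration(n))
    im,d,P=cloud(n); np.savez(f'{n}0.npz',im=im,P=P,d=d); cv2.imwrite(f'pics/{n}0.png',im[:,:,::-1])
E
```

```text
pics
{'clock': 0.0, 'joint_pos': array([9.98416420e-01, 3.14023460e-01, 4.49573050e-02, 1.30360198e+00,
       2.59560028e-05, 1.43119495e+00]), 'qvel': array([ 5.66239461e-04, -9.92947294e-04,  1.56734004e-03,  1.04888365e-03,
        7.48019584e-05,  1.41357203e-03]), 'tau': array([ 3.39891631e-03, -4.80626428e+01,  2.98533690e+01,  1.93039019e-02,
       -4.81290954e-05, -2.07227888e-07]), 'tcp_pos': array([0.24086907, 0.5215435 , 0.2303869 ]), 'orientation': array([-3.38344845e-04,  2.14704418e-01,  9.76678625e-01, -8.72701747e-04]), 'wrist_force': array([ 0.91850006, -0.31532055, -0.16832801]), 'ft_torque': array([0.0071517 , 0.04494398, 0.04408233]), 'grip_force': 0.0, 'finger_gap': 0.08511129316331471} 0.0187
{'fx': 598.5750493187893, 'fy': 598.5750493187893, 'cx': 312.9529152158465, 'cy': 230.70692444992005, 'origin': array([0.37904797, 0.20335499, 1.13738625]), 'orientation': array([ 0.75324674,  0.08045919, -0.07039546, -0.64899164])}
{'fx': 440.60335848516905, 'fy': 440.60335848516905, 'cx': 318.06211191821257, 'cy': 240.94930851615536, 'origin': array([ 0.376535  , -0.39884968,  0.58341014]), 'orientation': array([ 0.88131607,  0.4385447 , -0.08160863, -0.15588639])}
```

View pics/top0.png

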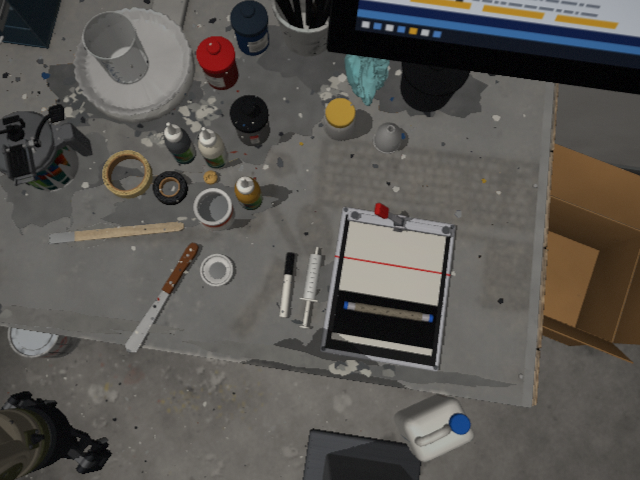

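View pics/side0.png

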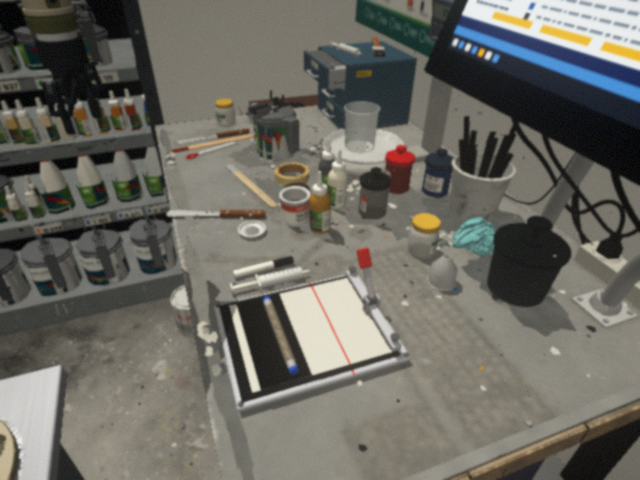

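```bash
cat >> h.py <<'E'
def plane(c,uv,z):
    uv=np.atleast_2d(uv).astype(float)
    r=np.stack([(uv[:,0]-c['cx'])/c['fx'],-(uv[:,1]-c['cy'])/c['fy'],-np.ones(len(uv))],-1)@rot(c['orientation']).as_matrix().T
    o=np.array(c['origin']); return o+r*((z-o[2])/r[:,2])[:,None]
def masks(im):
    hsv=cv2.cvtColor(im,cv2.COLOR_RGB2HSV); h,s,v=hsv[...,0],hsv[...,1],hsv[...,2]
    return ((h<8)|(h>172))&(s>110)&(v>70), (h>100)&(h<125)&(s>110)&(v>50)
E
cat > m.py <<'E'
from h import *
import sys
for n in ("top","side"):
    f=np.load(n+'0.npz'); im,P=f['im'],f['P']; c=env.get_calibration(n)
    red,blue=masks(im)
    ok=(P[...,0]>.3)&(P[...,0]<.75)&(abs(P[...,1])<.3)
    box=np.zeros((480,640),bool)
    if n=="top": box[195:380,320:470]=1
    else: box[240:410,210:415]=1
    for nm,m in(("red",red),("blue",blue)):
        k,l,st,ce=cv2.connectedComponentsWithStats((m&box).astype(np.uint8))
        for i in range(1,k):
            if st[i,4]<12: continue
            q=P[l==i]; print(n,nm,st[i],ce[i].round(1),'med',np.median(q,0).round(4),'min',q.min(0).round(3),'max',q.max(0).round(3))
            if nm=="red" and st[i,2]>30:
                v,u=np.nonzero(l==i); w=plane(c,np.c_[u,v],.0205)
                vx,vy,x0,y0=cv2.fitLine(w[:,:2].astype(np.float32),cv2.DIST_HUBER,0,.01,.01).ravel()
                t=(w[:,:2]-[x0,y0])@[vx,vy]; a,b=t.min(),t.max()
                print('  line mid',np.array([x0,y0])+(a+b)/2*np.array([vx,vy]),'len',b-a,'dir',np.degrees(np.arctan2(vy,vx)))
            if nm=="blue": print('   at z.0285',plane(c,ce[i],.0285).round(4))
E
python3 m.py
```

```text
top red [374 203  15  16 166] [381.2 210.2] med [0.6537 0.1213 0.1159] min [ 0.379  0.098 -0.002] max [0.69  0.203 1.137]
top red [344 257  98  17 154] [392.8 264.9] med [0.5765 0.0803 0.021 ] min [ 0.379 -0.013  0.014] max [0.58  0.203 1.137]
  line mid [0.57672611 0.07952079] len 0.18469526000122866 dir 89.04001
top blue [343 301   5   9  31] [345.2 304.6] med [0.4875 0.158  0.0352] min [0.482 0.155 0.02 ] max [0.495 0.161 0.04 ]
   at z.0285 [[0.4885 0.1578 0.0285]]
top blue [429 314   5   9  30] [430.9 318. ] med [ 0.4873 -0.0006  0.0333] min [ 0.481 -0.006  0.019] max [0.495 0.003 0.039]
   at z.0285 [[ 0.4877 -0.0015  0.0285]]
side red [357 248  15  20 233] [363.8 257.5] med [0.6535 0.117  0.1109] min [ 0.377 -0.399  0.001] max [0.71  0.253 0.583]
side blue [262 296   8   4  19] [265.5 297.3] med [0.4878 0.159  0.0351] min [0.483 0.154 0.02 ] max [0.494 0.177 0.038]
   at z.0285 [[0.4888 0.1651 0.0285]]
side blue [288 366  10   9  66] [292.9 369.7] med [ 0.4871 -0.0021  0.0316] min [ 0.482 -0.005  0.021] max [0.494 0.009 0.037]
   at z.0285 [[0.4879 0.0006 0.0285]]
```

```bash
cat >> h.py <<'E'
def go(targets,yaw=-0.96):
    "world targets -> turn (deg, tool), shift (cm, tool) from present pose; tool y along board x"
    s=env.get_state(); r=rot(s['orientation']); p=np.array(s['tcp_pos']); a=np.radians(yaw)
    y=np.array([np.cos(a),np.sin(a),0]); z=np.array([0,0,-1.]); g=R.from_matrix(np.c_[np.cross(y,z),y,z])
    print('turn',np.degrees((r.inv()*g).as_rotvec()).round(1),'t',s['clock'],'p',p.round(4),'F',np.round(s['wrist_force'],1))
    for t in targets: print('shift',(r.inv().apply(np.array(t)-p)*100).round(2))
E
python3 - <<'E'
from h import *
for n in("top","side"):
    f=np.load(n+'0.npz');P=f['P'];d=f['d']
    m=(d>0)&(P[...,0]>.45)&(P[...,0]<1.1)&(abs(P[...,1]-.1)<.3)&(P[...,2]>.1)&(P[...,2]<1.0)
    q=P[m]
    for x in np.arange(.45,1.1,.05):
        s=q[(q[:,0]>x)&(q[:,0]<x+.05)]
        if len(s): print(n,x.round(2),len(s),s[:,1:].min(0).round(2),s[:,1:].max(0).round(2))
go([(.46,.31,.23),(.654,.104,.20),(.654,.104,.15)])
E
```

```text
top 0.6 58 [0.11 0.1 ] [0.13 0.12]
top 0.65 356 [0.11 0.1 ] [0.38 0.15]
top 0.75 68 [-0.12  0.1 ] [0.4  0.38]
top 0.8 22887 [-0.19  0.1 ] [0.4  0.51]
top 0.85 224 [0.02 0.1 ] [0.09 0.12]
top 0.9 1357 [-0.01  0.1 ] [0.12 0.12]
top 0.95 624 [0.26 0.1 ] [0.4 0.2]
top 1.0 616 [0.27 0.1 ] [0.4  0.18]
side 0.6 75 [0.11 0.1 ] [0.13 0.12]
side 0.65 353 [0.11 0.1 ] [0.38 0.15]
side 0.75 21 [0.37 0.1 ] [0.4  0.12]
side 0.8 26460 [-0.15  0.1 ] [0.4  0.51]
side 0.85 963 [-0.1  0.1] [0.09 0.51]
side 0.9 1920 [-0.1  0.1] [0.12 0.31]
side 0.95 2622 [-0.01  0.1 ] [0.36 0.29]
side 1.0 2848 [-0.09  0.1 ] [0.4  0.26]
side 1.05 885 [-0.08  0.1 ] [0.37 0.22]
turn [-0.1  0.  66.2] t 0.1 p [0.2409 0.5216 0.2305] F [-0.   0.3  0.6]
shift [-28.76 -10.02   0.06]
shift [-55.01 -20.58   3.07]
shift [-55.01 -20.57   8.07]
```

Call:
carry_out([
  [[0,0,8],[-5,-1.8,0],255],
  [[0,0,16],[-10,-3.6,0],255],
  [[0,0,25],[-15,-5.4,0],255],
  [[0,0,33],[-20,-7.2,0],255],
  [[0,0,41],[-25,-9.0,0],255],
  [[0,0,50],[-30,-10.8,0],255],
  [[0,0,58],[-35,-12.8,0],255],
  [[0,0,66.2],[-40,-14.8,0],255],
], force=60)

```text
clock: 1.1
tcp_pos: [0.5431, 0.2184, 0.2309]
orientation: [-0.0, 0.715, 0.699, -0.0]
wrist_force: [1.6, 1.0, -0.1]
finger_gap: 0.0
grip_force: 0.0
```

Run:
```python
from h import *
go([(.654,.104,.20),(.654,.104,.15)])
```

```text
turn [-0.  -0.  -0.3] t 1.1 p [0.5431 0.2184 0.2309] F [ 1.6  1.  -0.1]
shift [-11.2   11.35   3.08]
shift [-11.2   11.35   8.08]
```

Call:
carry_out([
  [[0,0,0],[-4,4,0],255],
  [[0,0,0],[-8,8,0],255],
  [[0,0,0],[-11.2,11.3,1],255],
  [[0,0,0],[-11.2,11.3,3],255],
  [[0,0,0],[-11.2,11.3,5],255],
  [[0,0,0],[-11.2,11.3,6.5],255],
  [[0,0,0],[-11.2,11.3,8],255],
  [[0,0,0],[-11.2,11.3,8],255],
])

```text
clock: 2.1
tcp_pos: [0.6523, 0.1062, 0.1499]
orientation: [-0.001, 0.713, 0.701, -0.001]
wrist_force: [-0.4, 0.2, 0.0]
finger_gap: -0.0005
grip_force: 0.0
```

Run:
```python
from h import *
go([(.654,.104,.125),(.654,.113,.107),(.654,.124,.097),(.654,.133,.0845),(.654,.139,.0707),(.654,.143,.054)])
im,d,P=cloud('side'); cv2.imwrite('pics/s1.png',cv2.resize(im[180:340,260:460,::-1],(800,600*640//600)))
```

```text
turn [-0.1  0.  -0. ] t 2.1 p [0.6523 0.1062 0.1499] F [-0.4  0.2  0. ]
shift [-0.21  0.18  2.49]
shift [0.69 0.17 4.29]
shift [1.79 0.15 5.29]
shift [2.69 0.14 6.54]
shift [3.29 0.13 7.92]
shift [3.69 0.13 9.59]
```

View pics/s1.png

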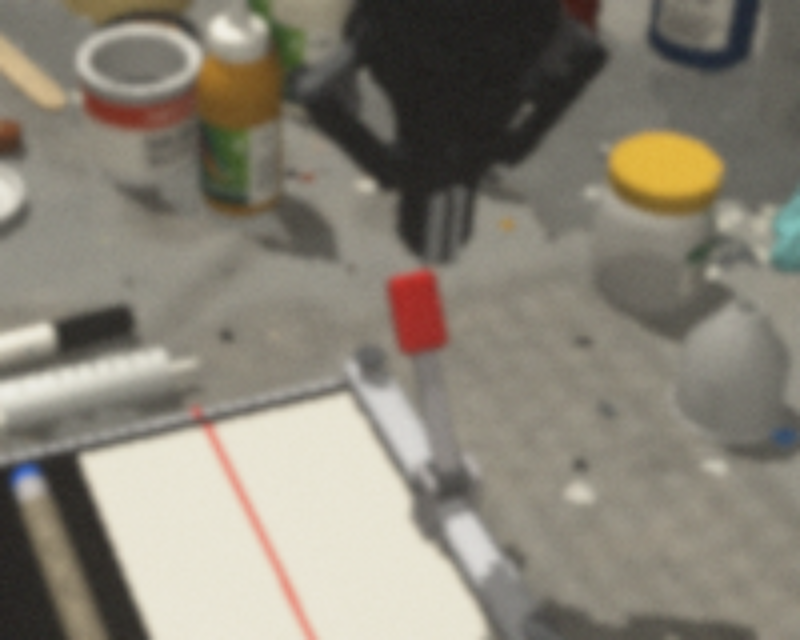

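The shut fingertips end at (440,260) in the crop, just above the red pad at (415,310), which is lined up for the press.

Call:
carry_out([
  [[0,0,0],[-0.2,0.1,1.2],255],
  [[0,0,0],[-0.2,0.1,2.5],255],
  [[0,0,0],[0.1,0.1,3.1],255],
  [[0,0,0],[0.4,0.1,3.7],255],
  [[0,0,0],[0.7,0.1,4.3],255],
  [[0,0,0],[1.2,0.1,4.8],255],
  [[0,0,0],[1.8,0.1,5.3],255],
  [[0,0,0],[1.8,0.1,5.3],255],
])

```text
clock: 3.15
tcp_pos: [0.6543, 0.1246, 0.0976]
orientation: [-0.0, 0.713, 0.701, -0.0]
wrist_force: [0.5, 1.2, -0.6]
finger_gap: -0.0002
grip_force: 0.0
```

Run:
```python
from h import *
go([(.654,.133,.0845),(.654,.139,.0707),(.654,.143,.054)])
im,d,P=cloud('side'); cv2.imwrite('pics/s2.png',cv2.resize(im[180:340,260:460,::-1],(800,600*640//600)))
```

```text
turn [-0. -0.  0.] t 3.15 p [0.6543 0.1246 0.0976] F [ 0.5  1.2 -0.6]
shift [ 0.84 -0.04  1.31]
shift [ 1.44 -0.05  2.69]
shift [ 1.84 -0.06  4.36]
```

View pics/s2.png

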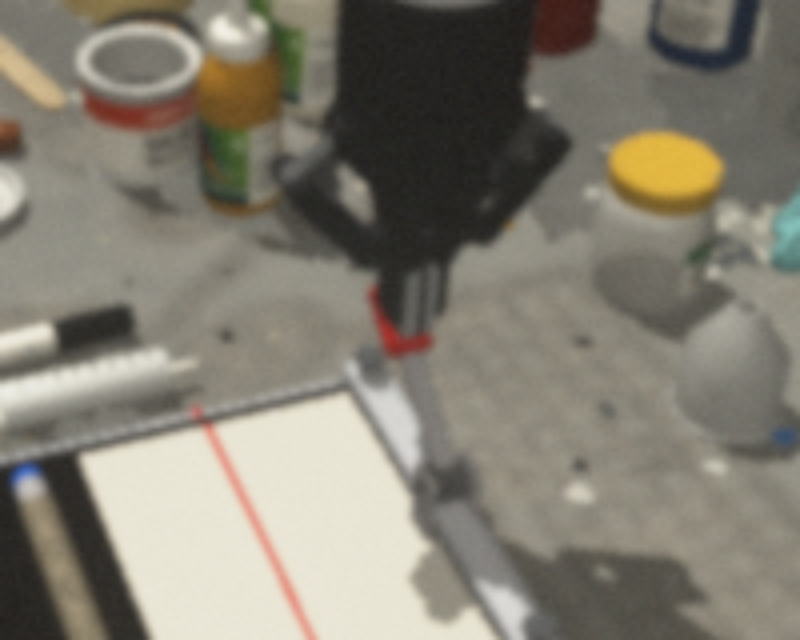

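The fingertip (405,330) rests on the red pad (380-430, 290-350), and the lever is folding outward. I'll continue down the arc.

Call:
carry_out([
  [[0,0,0],[0.5,0,0.6],255],
  [[0,0,0],[0.9,0,1.3],255],
  [[0,0,0],[1.2,0,2.0],255],
  [[0,0,0],[1.5,0,2.7],255],
  [[0,0,0],[1.7,0,3.3],255],
  [[0,0,0],[1.9,0,3.9],255],
  [[0,0,0],[1.9,0,4.3],255],
  [[0,0,0],[1.9,0,4.3],255],
])

```text
clock: 4.2
tcp_pos: [0.655, 0.143, 0.056]
orientation: [0.0, 0.713, 0.701, 0.0]
wrist_force: [-1.1, 0.1, 5.4]
finger_gap: 0.0002
grip_force: 2.9
```

Call:
carry_out([
  [[0,0,0],[0,0,0.1],255],
  [[0,0,0],[0,0,0.1],255],
  [[0,0,0],[0,0,-2],255],
  [[0,0,0],[0,0,-6],255],
  [[0,0,0],[-2,-5,-6],255],
  [[0,0,0],[-4,-10,-6],255],
  [[0,0,0],[-6.4,-15,-6],255],
  [[0,0,0],[-6.4,-17.8,-6],255],
])

```text
clock: 5.2
tcp_pos: [0.4723, 0.0809, 0.1147]
orientation: [-0.001, 0.714, 0.7, -0.001]
wrist_force: [0.0, -0.5, 0.1]
finger_gap: -0.0002
grip_force: 0.0
```

```bash
cat > m2.py <<'E'
from h import *
import sys
for n in ("top","side"):
    im,d,P=cloud(n); np.savez(n+'0.npz',im=im,P=P,d=d)
    cv2.imwrite('pics/%s_%s.png'%(n,sys.argv[1]),im[:,:,::-1])
E
python3 m2.py a; python3 m.py
python3 - <<'E'
from h import *
go([(.477,.079,.055),(.477,.079,.0365)])
E
```

```text
top red [352 209  19  13 203] [361.2 215.2] med [0.6544 0.152  0.0557] min [0.644 0.135 0.033] max [0.667 0.169 0.062]
top red [344 257  48   9  75] [368.2 260.8] med [0.5775 0.126  0.0203] min [0.506 0.084 0.016] max [0.58  0.172 0.419]
  line mid [0.5775097  0.12695696] len 0.08980940868008111 dir 88.98507
top blue [343 301   5   8  31] [345.2 304.5] med [0.4878 0.1578 0.0333] min [0.482 0.154 0.03 ] max [0.495 0.161 0.041]
   at z.0285 [[0.4887 0.1577 0.0285]]
side red [347 264  16  15 158] [354.3 270.5] med [0.6533 0.1497 0.0561] min [ 0.377 -0.399  0.   ] max [0.677 0.227 0.583]
side blue [289 366  10   9  64] [293.4 370. ] med [ 0.4876 -0.0022  0.0319] min [ 0.377 -0.399  0.02 ] max [0.495 0.007 0.583]
   at z.0285 [[ 4.883e-01 -1.000e-04  2.850e-02]]
turn [-0.2  0.  -0.1] t 5.3 p [0.4719 0.0817 0.1148] F [ 0.   0.1 -0.5]
shift [-0.26  0.54  5.98]
shift [-0.26  0.54  7.83]
```

Call:
carry_out([
  [[0,0,0],[-0.2,0.7,5],255],
  [[0,0,0],[-0.2,0.7,7.5],255],
  [[0,0,0],[-0.2,0.7,8.0],255],
  [[0,0,0],[-0.2,1.2,8.0],255],
  [[0,0,0],[-0.2,2.2,8.0],255],
  [[0,0,0],[-0.2,3.2,8.0],255],
  [[0,0,0],[-0.2,4.2,8.0],255],
  [[0,0,0],[-0.2,4.2,8.0],255],
])

```text
clock: 6.3
tcp_pos: [0.5189, 0.0793, 0.035]
orientation: [0.0, 0.713, 0.701, 0.0]
wrist_force: [-0.6, -0.7, 0.2]
finger_gap: -0.0003
grip_force: 0.0
```

```bash
python3 m2.py b; python3 m.py|grep -A1 blue;  python3 - <<'E'
from h import *
go([])
E
```

```text
top blue [345 292   4   8  31] [346.5 295.6] med [0.5048 0.1578 0.0352] min [0.498 0.154 0.026] max [0.512 0.161 0.041]
   at z.0285 [[0.5054 0.1575 0.0285]]
--
side blue [274 293   5   4  16] [275.8 294.5] med [0.5074 0.1566 0.0361] min [0.487 0.088 0.018] max [0.513 0.18  0.103]
   at z.0285 [[0.5081 0.1657 0.0285]]
side blue [299 363   9   9  65] [303.5 367. ] med [ 0.504  -0.0021  0.031 ] min [ 0.499 -0.005  0.02 ] max [0.51  0.009 0.037]
   at z.0285 [[ 5.044e-01 -1.000e-04  2.850e-02]]
turn [-0.1  0.  -0. ] t 6.4 p [0.5174 0.0793 0.0348] F [-0.   0.3 -0.4]
```

View pics/side_b.png

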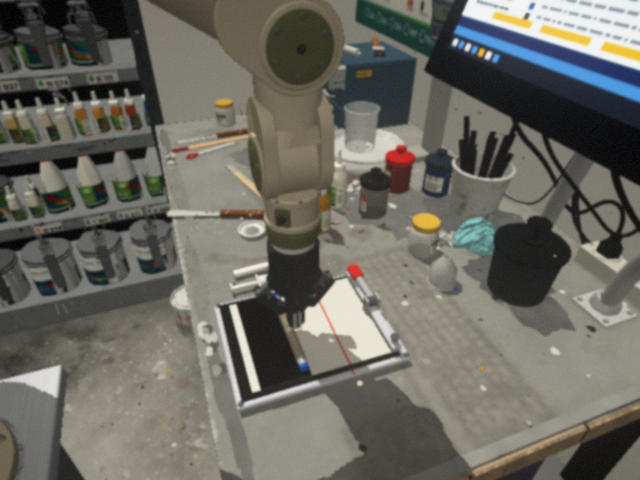

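Call:
carry_out([
  [[0,0,0],[0,0,-1.5],255],
  [[0,0,0],[0,-2.3,-1.5],255],
  [[0,0,0],[0,-2.3,0],255],
  [[0,0,0],[0,-1.4,0],255],
  [[0,0,0],[0,-0.5,0],255],
  [[0,0,0],[0,0.4,0],255],
  [[0,0,0],[0,1.3,0],255],
  [[0,0,0],[0,1.3,-1.5],255],
])

```text
clock: 7.4
tcp_pos: [0.5312, 0.079, 0.0498]
orientation: [-0.0, 0.713, 0.701, -0.0]
wrist_force: [-0.5, 1.0, -0.4]
finger_gap: -0.0001
grip_force: 0.0
```

```bash
python3 m2.py c; python3 m.py|grep -A1 blue;  python3 - <<'E'
from h import *
go([])
E
```

```text
top blue [347 282   4   7  21] [348.4 284.8] med [0.525  0.157  0.0348] min [0.519 0.154 0.032] max [0.531 0.16  0.039]
   at z.0285 [[0.5259 0.1568 0.0285]]
--
side blue [313 359   8   8  44] [316.1 362.4] med [ 0.5241 -0.0023  0.0326] min [ 0.519 -0.004  0.026] max [0.53  0.003 0.038]
   at z.0285 [[0.5253 0.0012 0.0285]]
turn [ 0.1  0.  -0. ] t 7.5 p [0.532  0.079  0.0518] F [ 1.5 -0.2  0.4]
```

Call:
carry_out([
  [[0,0,0],[0,-1.7,0],255],
  [[0,0,0],[0,-1.7,1.5],255],
  [[0,0,0],[0,-1.7,1.5],255],
  [[0,0,0],[0,-0.8,1.5],255],
  [[0,0,0],[0,0.1,1.5],255],
  [[0,0,0],[0,1.0,1.5],255],
  [[0,0,0],[0,1.9,1.5],255],
  [[0,0,0],[0,1.9,0],255],
])

```text
clock: 8.5
tcp_pos: [0.5503, 0.0786, 0.05]
orientation: [-0.0, 0.713, 0.701, -0.0]
wrist_force: [-0.7, 0.6, -0.0]
finger_gap: 0.0
grip_force: 0.0
```

```bash
python3 m2.py d; python3 m.py|grep -A1 blue;  python3 - <<'E'
from h import *
go([])
E
```

```text
top blue [349 271   3   7  21] [350. 274.] med [0.545  0.157  0.0347] min [0.54  0.154 0.031] max [0.551 0.16  0.041]
   at z.0285 [[0.5464 0.1566 0.0285]]
--
side blue [325 356   8   7  41] [328.6 358.8] med [ 0.5446 -0.0022  0.0337] min [ 0.377 -0.399  0.024] max [0.55  0.003 0.583]
   at z.0285 [[0.5457 0.001  0.0285]]
turn [ 0.1  0.  -0. ] t 8.6 p [0.5511 0.0787 0.0519] F [0.2 0.6 0.1]
```

Call:
carry_out([
  [[0,0,0],[0,-1.6,0],255],
  [[0,0,0],[0,-1.6,1.5],255],
  [[0,0,0],[0,-1.6,1.5],255],
  [[0,0,0],[0,-0.7,1.5],255],
  [[0,0,0],[0,0.2,1.5],255],
  [[0,0,0],[0,1.1,1.5],255],
  [[0,0,0],[0,2.0,1.5],255],
  [[0,0,0],[0,2.0,0],255],
])

```text
clock: 9.6
tcp_pos: [0.5702, 0.0783, 0.0499]
orientation: [-0.0, 0.713, 0.701, -0.0]
wrist_force: [-0.7, -0.7, -0.7]
finger_gap: -0.0003
grip_force: 0.0
```

```bash
python3 m2.py e; python3 m.py|grep -A1 blue;  python3 - <<'E'
from h import *
go([])
E
```

```text
top blue [350 261   4   6  19] [351.4 263.5] med [0.5657 0.1569 0.0359] min [0.56  0.154 0.029] max [0.571 0.16  0.038]
   at z.0285 [[0.5664 0.1567 0.0285]]
side blue [338 352   7   7  37] [340.9 355.3] med [ 0.5644 -0.0026  0.0333] min [ 0.56  -0.004  0.026] max [0.57  0.002 0.037]
   at z.0285 [[0.5661 0.0008 0.0285]]
turn [ 0.1  0.  -0. ] t 9.7 p [0.5711 0.0783 0.052 ] F [ 0.6 -0.1  0.6]
```

View pics/side_e.png

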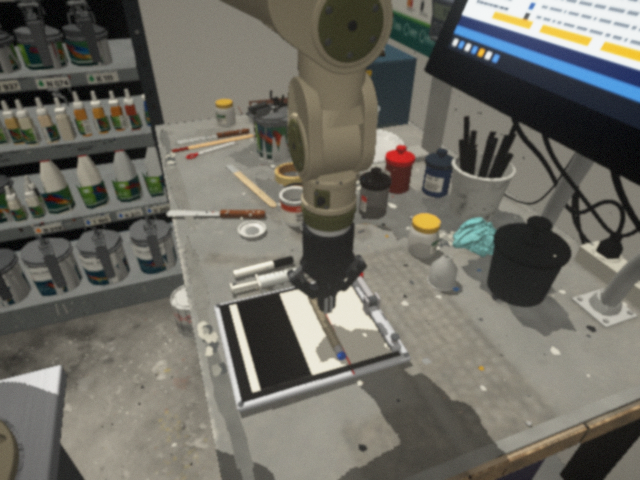

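Call:
carry_out([
  [[0,0,0],[0,-1.2,0],255],
  [[0,0,0],[0,-1.2,1.5],255],
  [[0,0,0],[0,-1.2,1.5],255],
  [[0,0,0],[0,-0.6,1.5],255],
  [[0,0,0],[0,0,1.5],255],
  [[0,0,0],[0,0.5,1.5],255],
  [[0,0,0],[0,0.8,1.5],255],
  [[0,0,0],[0,0.8,0],255],
])

```text
clock: 10.7
tcp_pos: [0.5764, 0.0783, 0.0489]
orientation: [-0.001, 0.713, 0.701, -0.001]
wrist_force: [-0.1, -0.4, -0.3]
finger_gap: -0.0002
grip_force: 0.0
```

Call:
carry_out([
  [[0,0,0],[0,0,-3],255],
  [[0,0,0],[0,0,-6],255],
  [[0,0,0],[0,-5,-9],255],
  [[0,0,0],[0,-10,-9],255],
  [[0,0,0],[0,-15,-9],255],
  [[0,0,0],[0,-19,-9],255],
  [[0,0,0],[0,-19,-9],255],
  [[0,0,0],[0,-19,-9],255],
])

```text
clock: 11.7
tcp_pos: [0.3884, 0.0815, 0.1405]
orientation: [0.0, 0.713, 0.701, 0.0]
wrist_force: [0.9, 0.2, -0.4]
finger_gap: -0.0001
grip_force: 0.0
```

```bash
python3 m2.py f; python3 m.py
python3 - <<'E'
import cv2
a=cv2.imread('pics/top_f.png')[190:340,310:470]; b=cv2.imread('pics/side_f.png')[240:400,230:420]
a=cv2.resize(a,(400,400)); b=cv2.resize(b,(400,400)); cv2.imwrite('pics/f2.png',cv2.hconcat([a,b]))
E
```

```text
top red [352 209  19  13 203] [361.2 215.2] med [0.6543 0.1518 0.0557] min [0.379 0.135 0.036] max [0.667 0.203 1.137]
top blue [351 255   4   7  20] [352.2 257.9] med [0.5757 0.1569 0.0349] min [0.571 0.154 0.027] max [0.582 0.159 0.039]
   at z.0285 [[0.5771 0.1566 0.0285]]
top blue [434 268   4   7  20] [435.9 270.8] med [ 5.745e-01 -2.000e-04  3.530e-02] min [ 0.57  -0.006  0.018] max [0.58  0.002 0.04 ]
   at z.0285 [[ 0.5761 -0.0014  0.0285]]
side red [347 264  16  15 158] [354.4 270.5] med [0.6533 0.1495 0.0565] min [0.646 0.134 0.   ] max [0.678 0.228 0.06 ]
side blue [344 350   7   6  30] [347.3 352.7] med [ 0.5757 -0.0022  0.0345] min [ 0.571 -0.005  0.029] max [0.58  0.001 0.038]
   at z.0285 [[0.5775 0.0019 0.0285]]
```

View pics/f2.png

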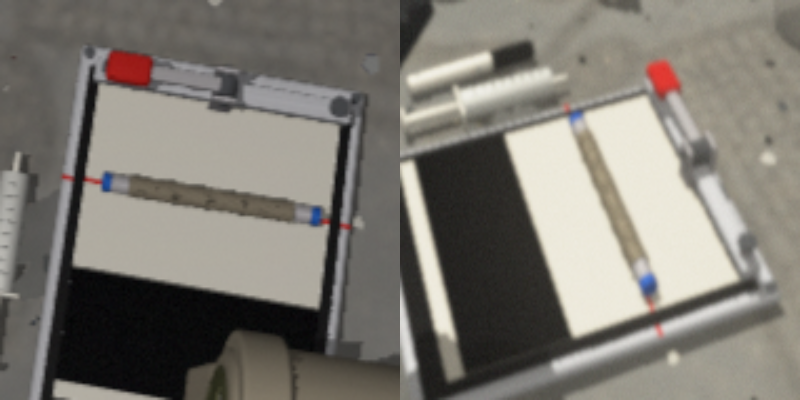

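The bar covers the red line: the line emerges centred at both caps, at (105,181) and (318,215) in the left crop. The lever lies flat and the gripper is clear, so I'm handing in.

```bash
python3 -c "
from workcell import env
print(env.hand_in())"
```

```text
the job is handed in; nothing more can be done
None
```

The job is handed in, but hand-in returned no verdict. The last images before it showed the cam lever folded flat, the bar at rest along the red start line (about 0.1 mm off in x, 2 mm off its middle sideways, 0.6° off parallel) and the gripper clear.

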